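Return the green slide box from the tilted bin to the filing rack

TASK

Lift the green slide box out of the tilted grey bin, stand it upright on its long thin edge, label side up, in the free space of the white filing rack, wholly on the rack and facing the same way as the blue box, and let go of it. Then slide the yellow bookend in until the row is closed up, with the green box snug between the blue box and the bookend. Set the box down gently, do not drop it; leave the amber box in the bin, and the bottle and the dish stack, where they are.

Things in the scene. Friction and masses are not known exactly. Their poses are not given: they have to be found in the camera images.
- green_box: closed slide box of green plastic, white label on its top edge: 34 mm thick (x), 110 mm long (y), 96 mm tall (z), about 0.2 kg. Origin: centre of its underside (a 34 x 110 mm edge), z towards the labelled top. It starts in one of the bin's two compartments, leaning 0.55 rad from vertical towards the bin's -x side, underside on the tilted floor, one large face on the front wall
- amber_box: the same box in orange-amber plastic, in the other compartment of the bin, same frame; it stays there
- bin: grey bin of two compartments side by side along y, 259 mm long. Origin on the table under its middle, z vertical. It is tipped 0.55 rad about y, mouth leaning to its -x side, the middle of the table. Along the tipped axes: 90 mm front to back, walls 5 mm, all walls 57 mm tall (outside); underside centre 32 mm above the origin. Boxes stand 44 mm out above the front wall, 46 mm free behind them
- rack: fixed white filing rack: flat base 150 mm (x) by 290 mm (y from -157 to +133 mm), top surface 12 mm above the table. Origin at table level. The row of boxes runs along y: a fixed end plate (8 mm thick, top at 97 mm) has its inner face at y = +120 mm; the blue box stands against it; the free space is between the blue box and the bookend
- blue_box: the same kind of box in blue, standing upright in the rack against the end plate, its thickness (own x) along the rack's y; same frame as the green box
- bookend (a joint): travel (m) of the yellow sliding bookend along the rack's y towards the end plate: 0 is fully open, at most 0.135; its inner face is at rack y = -65 mm + value. It stays where it is left and moves with 2 to 3 N. Push on the middle of its outer face from behind, from the side away from the boxes
- bookend_face (a point): middle of the bookend's inner face (towards the boxes), 54 mm above the table, y axis along the rack's y. The bookend: an upright plate 8 mm thick, 100 mm wide (rack x), top 96 mm above the table; behind it (-y) a foot 5 mm thick reaching 56 mm back from the inner face, with two low gussets (top 47 mm above the table) at x = -47 and +47 mm, free between them
- media_bottle: amber bottle with blue cap, 66 mm diameter, 125 mm tall, origin at the centre of its underside; bystander
- dish_stack: stack of four red culture dishes, 90 mm diameter, 60 mm tall, origin at the centre of its underside; bystander
Mind the look-alikes: they are no part of the job. Of the things like the blue_box, leave any that is pink; of the rest the larger one is meant.

How it is judged:
By the outcome, as a careful person would: the job done as asked, in the order asked, and still so for the second after the job is handed in, with the robot touching nothing.
It also fails if it takes over 54 s, if anything falls off the work surface, if the arm or the gripper's body presses on something with over 40 N, if the wrist force passes 120 N, or if a joint passes its speed limit or range.

ROBOT

A 6-joint arm with a two-finger parallel gripper is mounted at the origin on the work surface. World frame = base frame: x ahead of the robot, y to its left, z up, the work surface at z = 0. Lengths are in mm, angles in rad, forces in N, time in s.
With the tool pointing down it reaches from about 350 to 975 mm from the base axis. Payload 7.1 kg.
Tool frame: the origin (TCP) lies at the very end of the fingers, on their centre line; the grasp point (between the pads) lies env.grip_point_offset behind it (env.grip_point_offset is the distance from the TCP to the grasp point, in mm); z points along the fingers, y is the line along which they close (so a half turn about z gives the same grasp; the last joint's range is limited). The gripper opens to 88 mm and grips with 3 to 60 N. Pads are 20 mm wide; open, the fingers measure 115 mm over their backs; the gripper's body (75 mm by 178 mm) begins 61 mm behind the grasp point.
Start: joints at [-1.243, 0.423, 1.63, -0, 1.089, -0.019], TCP at [212.448, -587.767, 222.675] pointing down, gripper open.
Joint ranges: [-3, 3], [-0.9, 2.11], [0.09, 2.58], [-1.31, 4.45], [0.11, 2.69], [-2.54, 2.54]. Speed limits (rad/s): [2.39, 2.39, 3.01, 3.14, 3.14, 3.14].

INTERFACE

Orientations are given as a 3x3 rotation matrix whose columns are the frame's x, y, z axes.
In Python, from workcell import env gives the robot as it stands.
- The arm moves only by the tool apply_moves, never from a script. Its arguments are lists of equal length, an entry for each row: "translation": the shift along the world's x, y, z in cm, a list of three; "turn": the turn, a rotation vector about the world's x, y, z in rad, a list of three. A call has 1 to 12 rows; each row is the pose to reach, as a shift and turn from the pose commanded when the call began; what a row does not reach only later rows make up. A row lasts 1/12 s, in which the tool goes at most 41.7 mm and 7.16 degrees, less where a joint would pass 70% of its speed; a pose out of reach is approached as far as the arm can. A call with a gripper value outside its range is refused whole. "grip" is the gripper command: -1 is shut, 1 is fully open, values between are in proportion, set as the call begins (left out, the last holds). The fingers move at their own pace and stop on an object; "force" is the grip in N (left out, the last holds). Time passes only in rows, so rows that repeat a pose let the fingers close. It gives the time, the measured TCP pose, the force, the opening and the grip force at its end, in the units of the state.
- env.observe(): the state, without advancing time (a new reading comes with each control period).
- env.snapshot(name): name is "scene" or "side" or "wrist"; returns the picture (384x512x3 uint8, red, green, blue); there is no depth.
- env.camera_model(name): a dict with "fx", "fy", "cx", "cy" (pixels), "xyz" and "attitude" of the camera in the world. Camera axes: x right, y up, looking along -z (the intrinsics and any distortion apply to the point x, -y, -z); pixel columns grow to the right and rows downward; lengths in mm; the calibration is good to about 2 mm. The wrist camera is an equidistant fisheye: a pixel r from the principal point sees the ray r / f radians off the axis. A picture is of the moment at which its call begins: read the wrist's pose just before it. camera_model takes no time and is no camera call; for the wrist camera it gives the pose at the moment of the call.
- env.job_done(): hands the job in; it is judged then, once.
The state is a dict: "time": time; "joints": joint angles; "dq": joint speeds; "tau": joint torques, N m; "tcp_pos": TCP position; "tool_rot": TCP orientation; "force": force on the tool from outside, world axes, zero at the start; "ft_torque": the same for the moment, N m; "finger_gap": opening from 0.0 (shut) to 1.0 (fully open); "grip_force": force on a finger pad.
Only numpy, scipy, OpenCV 4.12 (cv2) and the standard library are available. Lean on these libraries where they do the work, as an engineer would, in place of code of your own. Each camera call takes 0.05 s, during which the arm holds its last target. There are 200 camera calls.

## Working session

There is one attempt and no reset: what is moved stays moved. The work goes in short steps, Python scripts to look and compute and a tool call to move; the robot and the scene stay as the last step left them, time stands still between calls to the robot, and variables do not carry over. Pictures are saved under pics/ and viewed, at most 10 in all, crops included, and the job is handed in when it is done.

Besides the shell and the picture viewer there is one more tool, called after "Emit:" by a JSON object that holds its "op" and its "data". apply_moves: Moves the arm, as the interface text tells. Its arguments: {"type":"object","properties":{"translation":{"type":"array","items":{"type":"array","items":{"type":"number"}}},"turn":{"type":"array","items":{"type":"array","items":{"type":"number"}}},"grip":{"type":"number"},"force":{"type":"number"}},"required":["translation","turn"]}

```bash
ls; mkdir -p pics; python3 - <<'E'
from workcell import env
import cv2,numpy as np
ims=[]
for n in("scene","side"):
    im=env.snapshot(n)[:,:,::-1]; cv2.imwrite(f"pics/{n}0.png",im); 
    m=env.camera_model(n); print(n,{k:np.round(v,3).tolist() if not isinstance(v,str) else v for k,v in m.items()})
    ims.append(im)
print(env.grip_point_offset, env.observe()["time"])
m=env.camera_model("wrist"); print(m)
E
```

```text
pics
scene {'fx': 361.573, 'fy': 361.573, 'cx': 253.651, 'cy': 189.219, 'xyz': [1070.491, 228.448, 770.414], 'attitude': [[-0.213, -0.823, 0.527], [0.977, -0.174, 0.124], [-0.011, 0.541, 0.841]]}
side {'fx': 395.199, 'fy': 395.199, 'cx': 256.295, 'cy': 182.86, 'xyz': [407.377, -638.654, 673.439], 'attitude': [[0.953, 0.194, -0.233], [-0.303, 0.569, -0.765], [-0.015, 0.799, 0.601]]}
18.700000000000003 0.1
{'fx': 297.3186396354542, 'fy': 297.3186396354542, 'cx': 255.81910073726237, 'cy': 194.44550888024827, 'xyz': array([ 275.65393778, -565.97196495,  383.97559776]), 'attitude': array([[ 0.34006568,  0.91069174,  0.23451201],
       [-0.94039996,  0.32979886,  0.08294953],
       [-0.00180034, -0.24874337,  0.96856775]])}
```

View pics/scene0.png

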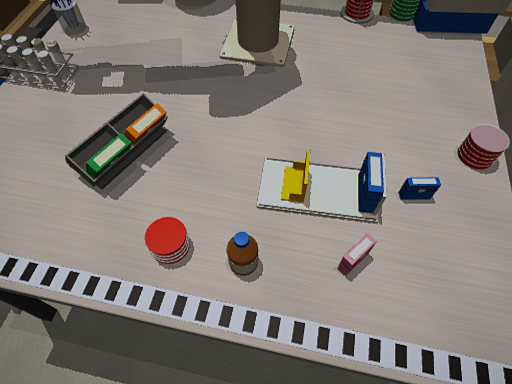

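View pics/side0.png

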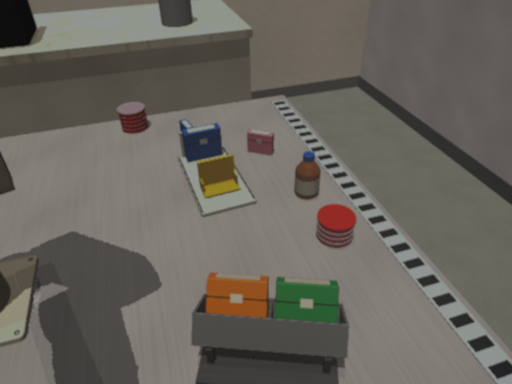

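The scene picture shows the bin with green box (108,155) and amber box (147,122), rack with blue box (372,182) and bookend (297,180), dishes (167,238) and bottle (242,252). Look-alikes for the blue box are a small blue box (420,188) and a pink box (357,253). The side view shows green at (307,300), amber at (238,295), both clasps facing this camera, and the blue box's clasp at (203,141) also facing it.

The blue box meant is the one in the rack, and the green box at (108,155) is the only green box in the bin; the green dishes at (405,8) are off to the back.

```bash
cat > h.py <<'E'
import cv2,numpy as np
from workcell import env
def ray(m,uv,fish=False):
    uv=np.atleast_2d(uv).astype(float); a=(uv-[m["cx"],m["cy"]])/[m["fx"],m["fy"]]
    if fish:
        r=np.linalg.norm(a,axis=1,keepdims=True); d=np.hstack([a*np.sin(r)/r,np.cos(r)])
    else: d=np.hstack([a,np.ones((len(a),1))])
    d=(d*[1,-1,-1])@np.array(m["attitude"]).T
    return np.array(m["xyz"]),d/np.linalg.norm(d,axis=1,keepdims=True)
def plane(m,uv,z,fish=False):
    o,d=ray(m,uv,fish); return o+d*((z-o[2])/d[:,2:])
def tri(m1,u1,m2,u2,f1=False,f2=False):
    o1,d1=ray(m1,u1,f1);o2,d2=ray(m2,u2,f2);out=[]
    for a,b in zip(d1,d2):
        s=np.linalg.lstsq(np.c_[a,-b],o2-o1,rcond=None)[0];p,q=o1+a*s[0],o2+b*s[1];out.append(np.r_[(p+q)/2,np.linalg.norm(p-q)])
    return np.array(out)
HUE=dict(green=(50,80),amber=(5,17),blue=(105,122),yellow=(22,32))
def mask(im,c,s=120,v=50):
    h=cv2.cvtColor(im,cv2.COLOR_BGR2HSV);lo,hi=HUE[c];return cv2.inRange(h,(lo,s,v),(hi,255,255))
def blobs(mk,amin=60):
    n,l,st,ce=cv2.connectedComponentsWithStats(mk);return [(st[i].tolist(),ce[i].round(1).tolist(),l==i) for i in range(1,n) if st[i][4]>=amin]
def label(im,blob):
    """white label inside the hull of a coloured blob -> min-area rect"""
    p=np.argwhere(blob)[:,::-1].astype(np.int32);hm=np.zeros(blob.shape,np.uint8);cv2.fillConvexPoly(hm,cv2.convexHull(p),255)
    h=cv2.cvtColor(im,cv2.COLOR_BGR2HSV);w=cv2.inRange(h,(0,0,120),(180,90,255))&hm
    b=max(blobs(w,5),key=lambda b:b[0][4]);q=np.argwhere(b[2])[:,::-1].astype(np.float32)
    return b[1],cv2.boxPoints(cv2.minAreaRect(q)).round(1).tolist(),b[0][4]
E
python3 - <<'E'
from h import *
print(np.round(env.observe()["tool_rot"],3).tolist())
I={n:cv2.imread(f"pics/{n}0.png") for n in("scene","side")}
M={n:env.camera_model(n) for n in I}
for c in HUE:
  for n in I:
    for b in blobs(mask(I[n],c)):
        try:l=label(I[n],b[2])
        except Exception:l=None
        print(c,n,b[0],b[1],l)
pt=lambda n,uv,z:plane(M[n],uv,z).round(0).tolist()
print("dish",pt("scene",[167,232],60),"bottle cap",pt("scene",[241,239],125),pt("side",[308,157],125))
print("bin corners",pt("scene",[[67,157],[145,97],[170,130],[98,187]],60))
print("rack",pt("scene",[[264,158],[257,207],[380,218],[384,168]],12))
E
```

```text
[[0.94, 0.34, -0.0], [0.34, -0.94, 0.001], [0.0, -0.001, -1.0]]
green scene [86, 133, 45, 40, 319] [107.5, 153.0] ([108.9, 151.7], [[92.19999694824219, 159.0], [118.80000305175781, 136.60000610351562], [125.5, 144.60000610351562], [98.9000015258789, 167.0]], 357)
green side [276, 278, 62, 27, 1045] [307.0, 292.3] ([306.5, 280.9], [[284.79998779296875, 280.8999938964844], [285.0, 277.8999938964844], [329.1000061035156, 281.1000061035156], [328.8999938964844, 284.1000061035156]], 136)
green side [276, 302, 61, 20, 874] [306.2, 312.1] ([306.1, 305.3], [[300.0, 303.0], [312.0, 303.0], [312.0, 307.0], [300.0, 307.0]], 52)
amber scene [0, 0, 45, 39, 437] [22.5, 18.5] ([7.5, 35.3], [[3.0, 34.0], [11.0, 34.0], [11.0, 37.0], [3.0, 37.0]], 28)
amber scene [382, 0, 10, 16, 116] [386.0, 7.3] None
amber scene [484, 42, 16, 42, 289] [491.6, 62.5] None
amber scene [125, 103, 41, 42, 430] [143.5, 124.6] ([146.4, 120.0], [[132.39999389648438, 126.30000305175781], [154.8000030517578, 107.0], [160.5, 113.5999984741211], [138.0, 132.8000030517578]], 261)
amber scene [227, 236, 31, 30, 557] [242.1, 251.8
[... 885 characters left out ...]
30517578, 123.4000015258789], [213.39999389648438, 134.10000610351562]], 235)
yellow scene [281, 149, 29, 51, 686] [294.4, 179.7] ([301.1, 156.5], [[292.79998779296875, 159.8000030517578], [305.6000061035156, 149.5], [310.1000061035156, 155.10000610351562], [297.29998779296875, 165.39999389648438]], 73)
yellow side [198, 155, 35, 9, 80] [214.6, 158.9] None
yellow side [204, 179, 36, 18, 397] [220.4, 187.6] None
dish [[773.0, -38.0, 60.0]] bottle cap [[784.0, 133.0, 125.0]] [[777.0, 121.0, 125.0]]
bin corners [[628.0, -353.0, 60.0], [388.0, -241.0, 60.0], [491.0, -131.0, 60.0], [695.0, -237.0, 60.0]]
rack [[494.0, 122.0, 12.0], [644.0, 135.0, 12.0], [613.0, 426.0, 12.0], [463.0, 431.0, 12.0]]
```

```bash
python3 - <<'E'
from h import *
M={n:env.camera_model(n) for n in("scene","side")}
print("green,amber label", tri(M["scene"],[[108.9,151.7],[146.4,120]],M["side"],[[306.5,280.9],[238.1,275.9]]).round(1).tolist())
for q in ([[95.6,163],[122.1,140.6]],[[135.2,129.5],[157.6,110.3]]):
    p=plane(M["scene"],q,106); d=p[1]-p[0]; print(p.round(0).tolist(),np.linalg.norm(d),np.arctan2(d[1],d[0]))
p=plane(M["side"],[[285,279.5],[329,282.6]],106);d=p[0]-p[1];print(p.round(0).tolist(),np.linalg.norm(d),np.arctan2(d[1],d[0]))
b=plane(M["scene"],[[375,156],[375.5,185],[375,170.7]],108);print("blue",b.round(0).tolist(), plane(M["side"],[197,126.1+1],108).round(0).tolist())
print("bookend top",plane(M["scene"],[[308,150],[304,192]],96).round(0).tolist())
I=[cv2.resize(cv2.imread("pics/scene0.png")[90:220,55:185],(390,390),interpolation=2),cv2.resize(cv2.imread("pics/scene0.png")[120:250,255:390],(405,390),interpolation=2)]
cv2.imwrite("pics/crop1.png",np.hstack(I))
E
```

```text
green,amber label [[623.5, -225.0, 107.6, 0.8], [510.4, -175.6, 107.7, 0.7]]
[[659.0, -242.0, 106.0], [584.0, -209.0, 106.0]] 82.31941305727159 2.7321617090655645
[[544.0, -192.0, 106.0], [471.0, -161.0, 106.0]] 79.3319813377696 2.740496558052073
[[589.0, -209.0, 106.0], [661.0, -240.0, 106.0]] 78.35582337778543 2.7328226307235663
blue [[509.0, 385.0, 108.0], [590.0, 389.0, 108.0], [551.0, 386.0, 108.0]] [[544.0, 398.0, 108.0]]
bookend top [[513.0, 231.0, 96.0], [632.0, 239.0, 96.0]]
```

View pics/crop1.png

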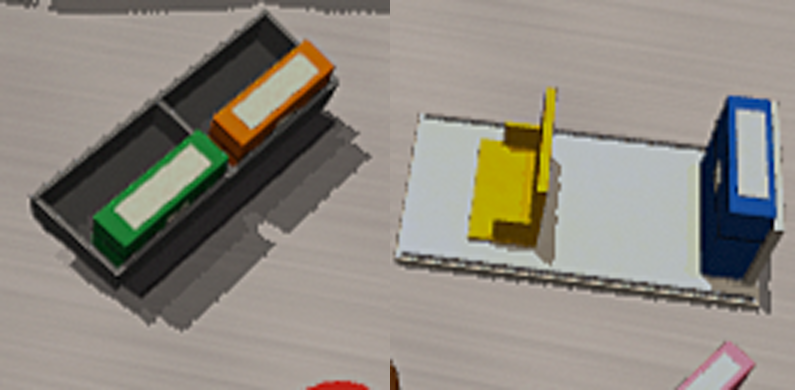

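The left crop shows green with a bare label top and amber separate beyond the divider. The right crop shows the blue box in the rack, clasp on the face towards the yellow bookend.

```bash
cat >> h.py <<'E'
from scipy.spatial.transform import Rotation as R
def boxaxes(yaw_h,tilt):  # yaw of box +x horizontal direction; returns columns x,y,z of box
    h=np.array([np.cos(yaw_h),np.sin(yaw_h),0]);z=np.array([0,0,1.])
    x=np.cos(tilt)*h+np.sin(tilt)*z; zz=-np.sin(tilt)*h+np.cos(tilt)*z
    return np.c_[x,np.cross(zz,x),zz]
def toolrot(B): # tool z=-box z, tool y=-box x
    return np.c_[np.cross(-B[:,0],-B[:,2]),-B[:,0],-B[:,2]]
def go(p,Rt):
    o=env.observe();d=(np.array(p)-o["tcp_pos"])/10
    print("shift cm",d.round(2),"turn",R.from_matrix(Rt@np.array(o["tool_rot"]).T).as_rotvec().round(3))
E
python3 - <<'E'
from h import *
B=boxaxes(2.733-np.pi*1.5,.55); L=np.array([623.5,-225,107.6]); print(B.round(3).tolist())
go(L+B[:,2]*70,toolrot(B)); go(L-B[:,2]*36,toolrot(B))
E
```

```text
[[-0.339, 0.918, 0.208], [-0.782, -0.397, 0.48], [0.523, -0.0, 0.853]]
shift cm [42.57 39.59 -5.47] turn [0.022 0.7   2.312]
shift cm [ 40.37  34.5  -14.51] turn [0.022 0.7   2.312]
```

Emit:
{"op": "apply_moves", "data": {"translation": [[4, 4, 3], [8, 8, 4], [12, 12, 4], [16, 15, 4], [20, 19, 4], [23, 22, 4], [27, 25, 3], [31, 29, 2], [35, 33, 1], [38, 36, -1], [41, 38, -3], [42.6, 39.6, -5.5]], "turn": [[0, 0.03, 0.11], [0, 0.07, 0.23], [0, 0.1, 0.34], [0.01, 0.14, 0.46], [0.01, 0.17, 0.57], [0.01, 0.2, 0.68], [0.01, 0.24, 0.8], [0.01, 0.27, 0.91], [0.01, 0.31, 1.02], [0.01, 0.34, 1.14], [0.01, 0.38, 1.25], [0.01, 0.41, 1.36]], "grip": 1, "force": 25}}

```text
time: 1.1
tcp_pos: [569.6, -254.0, 210.0]
tool_rot: [[-0.186, 0.939, -0.29], [0.966, 0.12, -0.23], [-0.181, -0.323, -0.929]]
force: [0.5, 0.0, -0.1]
finger_gap: 0.999
grip_force: 0.0
```

```bash
python3 - <<'E'
from h import *
B=boxaxes(2.733-np.pi*1.5,.55); L=np.array([623.5,-225,107.6])
o=env.observe();print(np.round(o["joints"],2),o["time"]);go(L+B[:,2]*70,toolrot(B))
E
```

```text
[-0.29  0.55  1.51 -0.32  1.32 -0.33] 1.1
shift cm [ 6.85  6.26 -4.27] turn [0.007 0.292 0.945]
```

Emit:
{"op": "apply_moves", "data": {"translation": [[2, 2, 0], [4, 4, 0], [6, 5, -1], [6.9, 6.3, -2], [6.9, 6.3, -3], [6.9, 6.3, -4.3], [6.9, 6.3, -4.3], [6.9, 6.3, -4.3], [6.9, 6.3, -4.3], [6.9, 6.3, -4.3], [6.9, 6.3, -4.3]], "turn": [[0, 0.03, 0.1], [0, 0.06, 0.21], [0, 0.09, 0.31], [0, 0.13, 0.42], [0, 0.16, 0.53], [0, 0.2, 0.63], [0, 0.22, 0.73], [0, 0.26, 0.84], [0.01, 0.29, 0.945], [0.01, 0.29, 0.945], [0.01, 0.29, 0.945]]}}

```text
time: 2.02
tcp_pos: [636.2, -192.5, 166.6]
tool_rot: [[-0.914, 0.347, -0.211], [0.406, 0.78, -0.476], [-0.001, -0.521, -0.854]]
force: [-0.5, 0.2, -0.9]
finger_gap: 1.001
grip_force: 0.0
```

```bash
python3 - <<'E'
from h import *
m=env.camera_model("wrist");im=env.snapshot("wrist")[:,:,::-1].copy();cv2.imwrite("pics/w1.png",im)
B=boxaxes(2.733-np.pi*1.5,.55); L=np.array([623.5,-225,107.6])
o=env.observe();print(np.round(o["joints"],2),o["time"]);go(L+B[:,2]*70,toolrot(B))
for b in blobs(mask(im,"green"),200): print(b[0],b[1],label(im,b[2]))
np.save("w1.npy",m,allow_pickle=True)
E
```

```text
[-0.08  0.65  1.5  -0.55  1.24 -0.99] 2.0667
shift cm [0.16 0.13 0.05] turn [-0.002  0.002  0.01 ]
[236, 136, 43, 128, 2525] [257.1, 193.9] ([257.6, 202.4], [[243.0, 156.0], [271.0, 156.0], [271.0, 251.0], [243.0, 251.0]], 2646)
```

View pics/w1.png

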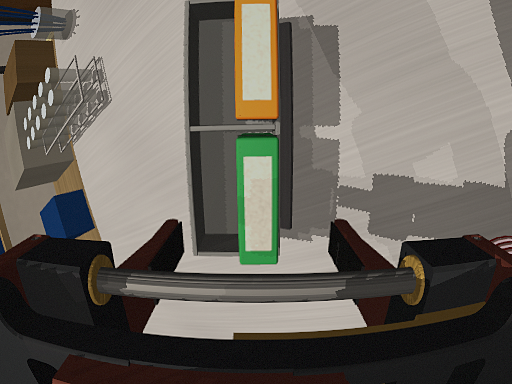

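The wrist view shows green (label x 243–271, y 156–251) between the finger tips (180,225) and (335,225), with amber beyond it, well clear.

```bash
python3 - <<'E'
from h import *
m=np.load("w1.npy",allow_pickle=True).item();s=env.camera_model("scene");sd=env.camera_model("side")
W=[[257.3,156],[257.3,251]]
print(tri(s,[[122.1,140.6],[95.6,163]],m,W,False,True).round(1).tolist())
print(tri(sd,[[285,279.5],[329,282.6]],m,W,False,True).round(1).tolist())
B=boxaxes(2.733-np.pi*1.5,.55); L=np.array([623.5,-225,107.6])
o,d=ray(m,W+[[243,203],[271,203]],True); p=o+d*(((L-o)@B[:,2])/(d@B[:,2]))[:,None]
print(((p-L)@B).round(1).tolist(), p[:2].mean(0).round(1))
E
```

```text
[[586.1, -207.7, 109.2, 1.2], [659.7, -241.9, 106.9, 1.1]]
[[587.2, -209.9, 107.6, 2.7], [659.7, -241.7, 108.1, 0.5]]
[[0.5, -40.8, -0.0], [1.1, 39.6, 0.0], [12.3, -3.0, -0.0], [-10.2, -2.8, -0.0]] [ 622.7 -225.4  108. ]
```

Emit:
{"op": "apply_moves", "data": {"translation": [[-0.5, -1.3, -2.3], [-1.1, -2.5, -4.5], [-1.6, -3.8, -6.8], [-2, -4.6, -8.2], [-2.1, -5, -9], [-2.1, -5, -9], [-2.1, -5, -9]], "turn": [[0, 0, 0.01], [0, 0, 0.01], [0, 0, 0.01], [0, 0, 0.01], [0, 0, 0.01], [0, 0, 0.01], [0, 0, 0.01]]}}

```text
time: 2.65
tcp_pos: [615.9, -243.0, 77.1]
tool_rot: [[-0.918, 0.339, -0.206], [0.396, 0.784, -0.478], [-0.001, -0.521, -0.854]]
force: [0.4, 0.1, 0.0]
finger_gap: 0.998
grip_force: 0.0
```

Emit:
{"op": "apply_moves", "data": {"translation": [[0, 0, 0], [0, 0, 0], [0, 0, 0], [0, 0, 0], [0, 0, 0], [0, 0, 0], [0, 0, 0], [0, 0, 0], [0, 0, 0], [0, 0, 0]], "turn": [[0, 0, 0], [0, 0, 0], [0, 0, 0], [0, 0, 0], [0, 0, 0], [0, 0, 0], [0, 0, 0], [0, 0, 0], [0, 0, 0], [0, 0, 0]], "grip": -1, "force": 25}}

```text
time: 3.48
tcp_pos: [615.5, -242.7, 76.8]
tool_rot: [[-0.919, 0.337, -0.205], [0.395, 0.785, -0.478], [-0.0, -0.521, -0.854]]
force: [0.9, 0.8, 0.2]
finger_gap: 0.388
grip_force: 25.0
```

Emit:
{"op": "apply_moves", "data": {"translation": [[0.2, 0.5, 0.85], [0.5, 1.2, 2.1], [0.9, 2, 3.6], [1.3, 2.9, 5.1], [1.7, 3.8, 6.8], [2.1, 4.8, 8.5], [2.1, 4.8, 11], [2.1, 4.8, 13.5], [2.1, 4.8, 15], [2.1, 4.8, 15]], "turn": [[0, 0, 0], [0, 0, 0], [0, 0, 0], [0, 0, 0], [0, 0, 0], [0, 0, 0], [0, 0, 0], [0, 0, 0], [0, 0, 0], [0, 0, 0]]}}

```text
time: 4.32
tcp_pos: [638.7, -194.5, 231.7]
tool_rot: [[-0.919, 0.34, -0.199], [0.394, 0.784, -0.479], [-0.007, -0.519, -0.855]]
force: [1.0, -0.1, -1.6]
finger_gap: 0.388
grip_force: 25.0
```

```bash
python3 - <<'E'
from h import *
o=env.observe();print(np.round(o["joints"],2),np.round(o["force"],1),np.round(o["ft_torque"],2))
im=env.snapshot("scene")[:,:,::-1].copy();cv2.imwrite("pics/s2.png",im)
m=env.camera_model("wrist");w=env.snapshot("wrist")[:,:,::-1].copy();cv2.imwrite("pics/w2.png",w);np.save("w2.npy",m,allow_pickle=True)
for b in blobs(mask(w,"green"),200): print(b[0],b[1],label(w,b[2]))
E
```

```text
[-0.08  0.57  1.47 -0.54  1.32 -1.05] [ 1.  -0.1 -1.6] [ 0.39 -0.29  0.01]
[218, 143, 76, 131, 4982] [255.8, 189.6] ([255.8, 227.1], [[231.0, 183.0], [281.0, 183.0], [281.0, 273.0], [231.0, 273.0]], 4425)
[224, 303, 64, 30, 690] [256.3, 319.9] ([255.9, 315.9], [[235.0, 303.0], [277.0, 303.0], [277.0, 329.0], [235.0, 329.0]], 1137)
```

View pics/s2.png

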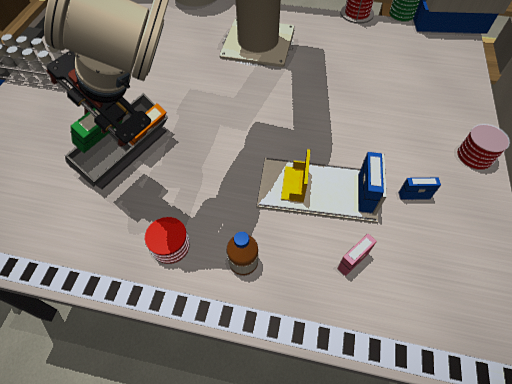

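The scene view shows green held in the gripper at (88,130), amber still in the bin at (150,117), the rest unmoved.

```bash
python3 - <<'E'
from h import *
B=boxaxes(1.673-np.pi,0); print(toolrot(B).round(2).tolist()); go([555,323,260],toolrot(B))
E
```

```text
[[-0.99, -0.1, -0.0], [-0.1, 0.99, -0.0], [0.0, -0.0, -1.0]]
shift cm [-8.16 51.74  3.28] turn [ 0.546 -0.082  0.495]
```

Emit:
{"op": "apply_moves", "data": {"translation": [[-0.2, 1, 1], [-0.6, 4, 3], [-1.2, 8, 3.2], [-1.8, 12, 3.2], [-2.5, 16, 3.2], [-3.1, 20, 3.2], [-3.8, 24, 3.2], [-4.4, 28, 3.2], [-5, 32, 3.2], [-5.7, 36, 3.2], [-6.3, 40, 3.2], [-6.9, 44, 3.2]], "turn": [[0, 0, 0], [0.03, 0, 0.03], [0.1, -0.01, 0.09], [0.16, -0.02, 0.15], [0.22, -0.03, 0.2], [0.28, -0.04, 0.25], [0.34, -0.05, 0.31], [0.4, -0.06, 0.36], [0.45, -0.07, 0.41], [0.5, -0.08, 0.45], [0.54, -0.08, 0.49], [0.546, -0.082, 0.495]]}}

```text
time: 5.42
tcp_pos: [565.7, 246.2, 258.0]
tool_rot: [[-0.995, -0.104, -0.004], [-0.104, 0.995, -0.001], [0.004, -0.0, -1.0]]
force: [1.7, 0.8, -1.2]
finger_gap: 0.389
grip_force: 25.0
```

Emit:
{"op": "apply_moves", "data": {"translation": [[-0.5, 3, 0], [-0.9, 5, 0], [-1.2, 7, 0], [-1.3, 7.7, 0], [-1.3, 7.7, 0], [-1.3, 7.7, 0]], "turn": [[0, 0, 0], [0, 0, 0], [0, 0, 0], [0, 0, 0], [0, 0, 0], [0, 0, 0]]}}

```text
time: 5.92
tcp_pos: [553.9, 321.8, 258.1]
tool_rot: [[-0.995, -0.103, -0.003], [-0.103, 0.995, -0.003], [0.003, -0.003, -1.0]]
force: [-0.4, 0.2, -1.6]
finger_gap: 0.385
grip_force: 25.0
```

```bash
python3 - <<'E'
from h import *
B=boxaxes(1.673-np.pi,0); go([555,323,260],toolrot(B)); o=env.observe();print(np.round(o["joints"],2),o["time"],np.round(o["force"],1))
m=env.camera_model("wrist");w=env.snapshot("wrist")[:,:,::-1].copy();cv2.imwrite("pics/w3.png",w);np.save("w3.npy",m,allow_pickle=True)
for c in("green","blue","yellow"):
  for b in blobs(mask(w,c),100):
    try: print(c,b[0],b[1],label(w,b[2]))
    except Exception: print(c,b[0],b[1])
E
```

```text
shift cm [0.11 0.12 0.19] turn [ 0.003 -0.003 -0.001]
[ 0.51  0.41  1.56 -0.    1.17 -1.17] 5.9167 [-0.4  0.2 -1.6]
green [218, 144, 77, 130, 4862] [256.0, 190.5] ([255.7, 227.7], [[231.0, 184.0], [280.0, 184.0], [280.0, 273.0], [231.0, 273.0]], 4339)
green [224, 302, 64, 31, 687] [256.6, 319.8] ([255.9, 315.8], [[234.0, 303.0], [277.0, 303.0], [277.0, 329.0], [234.0, 329.0]], 1123)
blue [298, 135, 36, 98, 1296] [315.0, 178.0] ([316.0, 185.3], [[303.1000061035156, 220.89999389648438], [308.29998779296875, 149.39999389648438], [329.20001220703125, 150.89999389648438], [324.0, 222.39999389648438]], 1408)
blue [360, 153, 64, 27, 822] [387.9, 164.9] ([400.5, 169.2], [[381.8999938964844, 165.1999969482422], [418.0, 161.60000610351562], [419.1000061035156, 173.39999389648438], [383.1000061035156, 177.0]], 422)
yellow [159, 131, 38, 88, 1826] [172.1, 167.9] ([173.9, 208.6], [[168.0, 206.0], [178.0, 206.0], [178.0, 212.0], [168.0, 212.0]], 58)
```

View pics/w3.png

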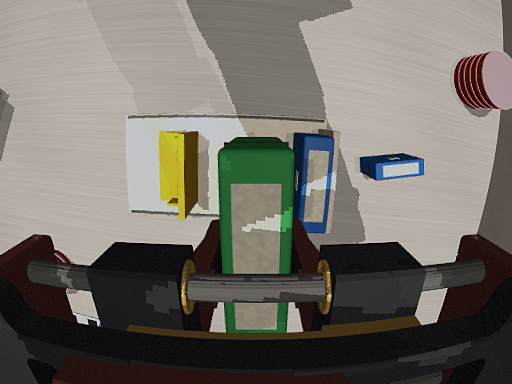

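The wrist view shows green upright in the gripper (label centre (256,228)), blue box label (316,186), small blue at (392,168), bookend (175,170), rack left edge x≈130 and far edge y≈117.

```bash
python3 - <<'E'
from h import *
m=np.load("w3.npy",allow_pickle=True).item();s=env.camera_model("scene");sd=env.camera_model("side")
w=cv2.imread("pics/w3.png")
# blue label centre & ends
E=[[318.7,150.2],[313.6,221.6],[316.2,186]]
p=plane(m,E,108,True);print("blue wrist",p.round(1).tolist(),np.arctan2(*(p[1]-p[0])[1::-1]))
print("tri",tri(s,[[375.7,171.3]],m,[E[2]],False,True).round(1).tolist(),tri(sd,[[197,127]],m,[E[2]],False,True).round(1).tolist())
# rack edges by brightness on plane z=12
c=plane(m,[[127,116],[132,212],[215,116],[165,115.5]],12,True);print("rack",c.round(1).tolist())
for a,b in((0,1),(0,2)):d=c[b]-c[a];print(np.arctan2(d[1],d[0]))
# bookend top edge ends
g=plane(m,[[197,132],[182,218],[186,215]],96,True);print("bookend",g.round(1).tolist())
# green top
L=plane(m,[[231,184],[280,184],[255.6,228],[218,150],[294,150]],258+36,True);o=env.observe();print("green in tool",((L-o["tcp_pos"])@np.array(o["tool_rot"])).round(1).tolist())
E
```

```text
blue wrist [[510.2, 383.0, 108.0], [590.2, 389.3, 108.0], [549.3, 385.8, 108.0]] 0.07903488119368846
tri [[550.0, 387.6, 104.5, 1.9]] [[544.9, 383.8, 116.6, 5.1]]
rack [[492.7, 126.1, 12.0], [637.2, 137.8, 12.0], [485.7, 256.8, 12.0], [489.6, 185.4, 12.0]]
0.08077053556449383
1.6246309313388274
bookend [[505.0, 250.1, 96.0], [606.1, 238.2, 96.0], [601.8, 243.0, 96.0]]
green in tool [[40.7, -11.6, -35.6], [40.7, 9.7, -35.7], [20.3, -0.9, -35.7], [55.6, -17.0, -35.6], [55.6, 15.5, -35.6]]
```

Emit:
{"op": "apply_moves", "data": {"translation": [[0.1, -0.3, -1], [0.1, -0.3, -3], [0.1, -0.3, -5.5], [0.1, -0.3, -8], [0.1, -0.3, -10.5], [0.1, -0.3, -13], [0.1, -0.3, -15], [0.1, -0.3, -16.5], [0.1, -0.3, -17.3], [0.1, -0.3, -17.8], [0.1, -0.3, -17.8], [0.1, -0.3, -17.8]], "turn": [[0.003, -0.003, -0.025], [0.003, -0.003, -0.025], [0.003, -0.003, -0.025], [0.003, -0.003, -0.025], [0.003, -0.003, -0.025], [0.003, -0.003, -0.025], [0.003, -0.003, -0.025], [0.003, -0.003, -0.025], [0.003, -0.003, -0.025], [0.003, -0.003, -0.025], [0.003, -0.003, -0.025], [0.003, -0.003, -0.025]]}}

```text
time: 6.97
tcp_pos: [556.1, 319.0, 81.4]
tool_rot: [[-0.997, -0.077, 0.003], [-0.077, 0.997, 0.002], [-0.003, 0.002, -1.0]]
force: [0.4, -0.7, -1.0]
finger_gap: 0.389
grip_force: 25.0
```

```bash
python3 - <<'E'
from h import *
im=env.snapshot("side")[:,:,::-1].copy();sc=env.snapshot("scene")[:,:,::-1]
cv2.imwrite("pics/p4.png",np.hstack([cv2.resize(im[90:220,140:270],(390,390),interpolation=2),cv2.resize(sc[90:220,255:390],(405,390),interpolation=2)]))
E
```

```text
(no output)
```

View pics/p4.png

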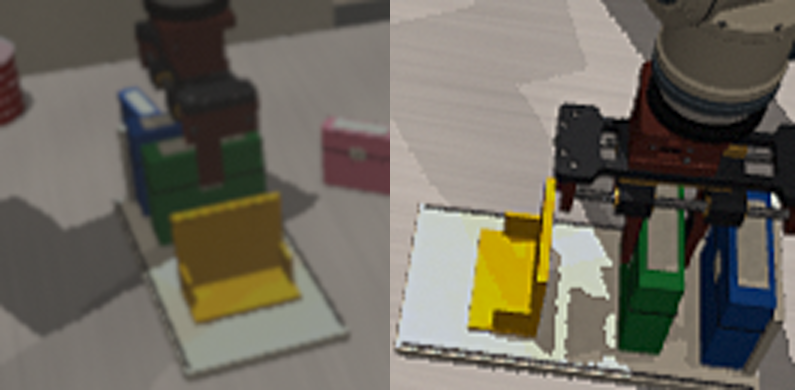

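Both crops show green between bookend and blue, clear of both, a little above the rack and aligned with blue.

Emit:
{"op": "apply_moves", "data": {"translation": [[0, 0, -0.2], [0, 0, -0.35], [0, 0, -0.5], [0, 0, -0.6], [0, 0, -0.7], [0, 0, -0.7]], "turn": [[0, 0, 0], [0, 0, 0], [0, 0, 0], [0, 0, 0], [0, 0, 0], [0, 0, 0]]}}

```text
time: 7.57
tcp_pos: [555.3, 319.2, 73.6]
tool_rot: [[-0.997, -0.078, 0.002], [-0.078, 0.997, 0.001], [-0.002, 0.001, -1.0]]
force: [-0.1, 0.9, -2.3]
finger_gap: 0.384
grip_force: 25.0
```

Emit:
{"op": "apply_moves", "data": {"translation": [[0, 0, -0.06], [0, 0, -0.12], [0, 0, -0.18], [0, 0, -0.18]], "turn": [[0, 0, 0], [0, 0, 0], [0, 0, 0], [0, 0, 0]]}}

```text
time: 7.9
tcp_pos: [555.8, 319.4, 73.0]
tool_rot: [[-0.997, -0.078, 0.002], [-0.078, 0.997, 0.002], [-0.003, 0.002, -1.0]]
force: [-1.3, -0.6, 5.8]
finger_gap: 0.384
grip_force: 25.0
```

Contact at z≈73 with about 7 N. Release.

Emit:
{"op": "apply_moves", "data": {"translation": [[0, 0, 0.05], [0, 0, 0.05], [0, 0, 0.05], [0, 0, 0.05], [0, 0, 0.05], [0, 0, 0.05]], "turn": [[0, 0, 0], [0, 0, 0], [0, 0, 0], [0, 0, 0], [0, 0, 0], [0, 0, 0]], "grip": 0.15}}

```text
time: 8.4
tcp_pos: [555.5, 319.2, 72.5]
tool_rot: [[-0.997, -0.077, 0.002], [-0.077, 0.997, 0.001], [-0.002, 0.001, -1.0]]
force: [0.2, -0.1, -1.1]
finger_gap: 0.575
grip_force: 0.0
```

Emit:
{"op": "apply_moves", "data": {"translation": [[0, 0, 0.5], [0, 0, 2], [0, 0, 4], [0, 0, 7], [0, 0, 10], [0, 0, 13], [0, 0, 15], [0, 0, 15], [0, 0, 15]], "turn": [[0, 0, 0], [0, 0, 0], [0, 0, 0], [0, 0, 0], [0, 0, 0], [0, 0, 0], [0, 0, 0], [0, 0, 0], [0, 0, 0]]}}

```text
time: 9.15
tcp_pos: [556.0, 319.5, 224.1]
tool_rot: [[-0.997, -0.078, 0.004], [-0.078, 0.997, 0.003], [-0.005, 0.003, -1.0]]
force: [-0.5, -0.1, -0.8]
finger_gap: 0.573
grip_force: 0.0
```

```bash
python3 - <<'E'
from h import *
m=env.camera_model("wrist");w=env.snapshot("wrist")[:,:,::-1].copy();cv2.imwrite("pics/w5.png",w)
for c in("green","blue","yellow"):
  for b in blobs(mask(w,c),150):
    try: l=label(w,b[2])
    except Exception: l=None
    print(c,b[0],b[1],l)
    if l and c!="yellow":
        p=plane(m,l[1],108,True);print("  ",p.mean(0).round(1),p.round(0)[:,:2].tolist())
E
```

```text
green [238, 131, 36, 110, 1726] [255.8, 181.8] ([255.4, 187.3], [[244.0, 148.0], [267.0, 148.0], [267.0, 228.0], [244.0, 228.0]], 1832)
   [554.9 318.1 108. ] [[516.0, 304.0], [514.0, 326.0], [594.0, 333.0], [595.0, 310.0]]
blue [304, 132, 39, 108, 1438] [323.6, 173.4] ([324.8, 186.7], [[310.29998779296875, 227.3000030517578], [316.1000061035156, 147.6999969482422], [338.5, 149.3000030517578], [332.6000061035156, 228.89999389648438]], 1678)
   [549.9 385.9 108. ] [[590.0, 376.0], [510.0, 372.0], [509.0, 395.0], [590.0, 400.0]]
blue [368, 150, 70, 30, 986] [399.0, 162.5] ([413.3, 167.2], [[393.5, 163.3000030517578], [431.8999938964844, 158.5], [433.6000061035156, 171.39999389648438], [395.20001220703125, 176.1999969482422]], 484)
   [518.  481.9 108. ] [[517.0, 456.0], [506.0, 503.0], [520.0, 508.0], [530.0, 460.0]]
yellow [151, 131, 35, 98, 2070] [165.3, 172.7] ([165.2, 213.5], [[154.10000610351562, 209.5], [158.60000610351562, 203.60000610351562], [174.39999389648438, 215.89999389648438], [169.8000030517578, 221.8000030517578]], 86)
```

View pics/w5.png

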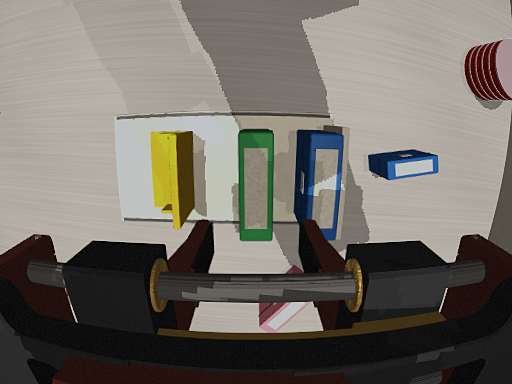

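Green stands free and upright in the rack (label centre (255,187)), parallel to blue (325,187), with the bookend at (175,175). Next I shut the gripper, go behind the bookend and push.

Emit:
{"op": "apply_moves", "data": {"translation": [[0.3, -3, 0], [0.6, -7, 0], [0.9, -11, 0], [1.1, -15, 0], [1.3, -16.9, -1], [1.3, -16.9, -4], [1.3, -16.9, -8], [1.3, -16.9, -11], [1.3, -16.9, -14], [1.3, -16.9, -15.8], [1.3, -16.9, -16.5], [1.3, -16.9, -16.5]], "turn": [[0, 0, 0], [0, 0, 0], [0, 0, 0], [0, 0, 0], [0, 0, 0], [0, 0, 0], [0, 0, 0], [0, 0, 0], [0, 0, 0], [0, 0, 0], [0, 0, 0], [0, 0, 0]], "grip": -1, "force": 20}}

```text
time: 10.2
tcp_pos: [566.1, 149.6, 54.5]
tool_rot: [[-0.997, -0.077, -0.004], [-0.077, 0.997, 0.0], [0.004, 0.0, -1.0]]
force: [0.7, -0.2, 0.1]
finger_gap: 0.005
grip_force: 0.0
```

```bash
python3 - <<'E'
from h import *
im=env.snapshot("side")[:,:,::-1].copy();sc=env.snapshot("scene")[:,:,::-1]
cv2.imwrite("pics/p6.png",np.hstack([cv2.resize(im[90:220,140:270],(390,390),interpolation=2),cv2.resize(sc[90:220,255:390],(405,390),interpolation=2)]))
E
```

```text
(no output)
```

View pics/p6.png

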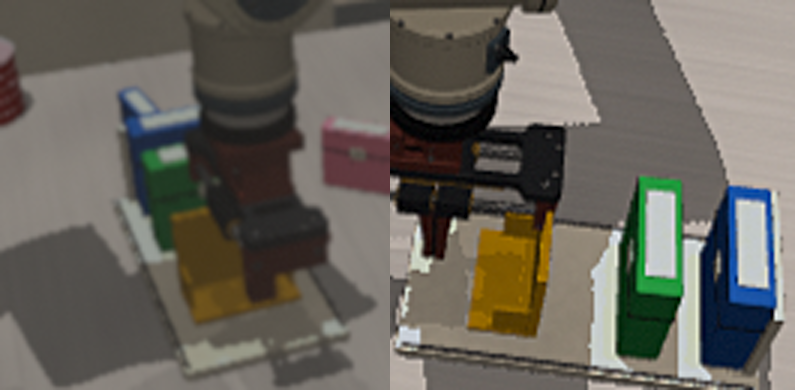

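Green stands in line with blue; the finger is behind the middle of the bookend (side crop (262,285)). Push along the rack's y.

Emit:
{"op": "apply_moves", "data": {"translation": [[-0.4, 1.5, 0.3], [-0.5, 3, 0.3], [-0.6, 4, 0.3], [-0.7, 5, 0.3], [-0.8, 6, 0.3], [-0.8, 7, 0.3], [-0.9, 8, 0.3], [-1, 9, 0.3], [-1.1, 10, 0.3], [-1.1, 11, 0.3], [-1.2, 12, 0.3], [-1.2, 12, 0.3]], "turn": [[0, 0, 0], [0, 0, 0], [0, 0, 0], [0, 0, 0], [0, 0, 0], [0, 0, 0], [0, 0, 0], [0, 0, 0], [0, 0, 0], [0, 0, 0], [0, 0, 0], [0, 0, 0]]}}

```text
time: 11.3
tcp_pos: [556.4, 272.3, 60.6]
tool_rot: [[-0.997, -0.079, 0.002], [-0.079, 0.997, 0.002], [-0.002, 0.002, -1.0]]
force: [-0.3, 0.1, -0.5]
finger_gap: 0.009
grip_force: 0.0
```

Emit:
{"op": "apply_moves", "data": {"translation": [[0, 0.5, 0], [-0.1, 1, 0], [-0.1, 1.5, 0], [-0.2, 2, 0], [-0.2, 2.4, 0], [-0.2, 2.8, 0], [-0.2, 3.2, 0], [-0.3, 3.5, 0], [-0.3, 3.5, 0]], "turn": [[0, 0, 0], [0, 0, 0], [0, 0, 0], [0, 0, 0], [0, 0, 0], [0, 0, 0], [0, 0, 0], [0, 0, 0], [0, 0, 0]]}}

```text
time: 12.05
tcp_pos: [553.5, 306.0, 60.6]
tool_rot: [[-0.997, -0.078, 0.002], [-0.078, 0.997, 0.002], [-0.003, 0.002, -1.0]]
force: [-0.2, -0.7, 0.0]
finger_gap: 0.006
grip_force: 0.1
```

Emit:
{"op": "apply_moves", "data": {"translation": [[0, 0.2, 0], [0, 0.4, 0], [-0.1, 0.6, 0], [-0.1, 0.7, 0]], "turn": [[0, 0, 0], [0, 0, 0], [0, 0, 0], [0, 0, 0]]}}

```text
time: 12.38
tcp_pos: [552.7, 312.5, 60.6]
tool_rot: [[-0.997, -0.077, 0.003], [-0.077, 0.997, 0.002], [-0.003, 0.002, -1.0]]
force: [1.2, -4.0, -0.8]
finger_gap: 0.003
grip_force: 1.4
```

```bash
python3 - <<'E'
from h import *
sc=env.snapshot("scene")[:,:,::-1].copy();cv2.imwrite("pics/s7.png",sc)
for c in("green","blue","yellow"):
  for b in blobs(mask(sc,c)): 
    if b[0][0]>200: print(c,b[0],b[1])
E
```

```text
green [350, 166, 16, 25, 168] [356.9, 182.2]
blue [420, 12, 38, 20, 391] [435.7, 23.1]
blue [365, 167, 19, 33, 267] [374.2, 188.0]
blue [407, 177, 34, 9, 115] [423.4, 182.6]
blue [406, 186, 32, 5, 91] [420.2, 188.0]
blue [402, 191, 33, 8, 202] [416.9, 194.9]
blue [360, 200, 18, 13, 169] [368.1, 205.7]
blue [234, 232, 15, 16, 182] [241.2, 238.9]
yellow [320, 170, 7, 15, 62] [322.2, 177.0]
yellow [322, 189, 9, 12, 64] [325.2, 195.5]
```

Bookend and green are moving in step; continue in small steps until the force rises.

Emit:
{"op": "apply_moves", "data": {"translation": [[0, 0.1, 0], [0, 0.2, 0], [0, 0.3, 0]], "turn": [[0, 0, 0], [0, 0, 0], [0, 0, 0]]}}

```text
time: 12.68
tcp_pos: [552.6, 315.2, 60.6]
tool_rot: [[-0.997, -0.077, 0.002], [-0.077, 0.997, 0.001], [-0.002, 0.001, -1.0]]
force: [0.2, -3.4, -0.6]
finger_gap: 0.006
grip_force: 1.5
```

Emit:
{"op": "apply_moves", "data": {"translation": [[0, 0.1, 0], [0, 0.2, 0], [0, 0.3, 0]], "turn": [[0, 0, 0], [0, 0, 0], [0, 0, 0]]}}

```text
time: 12.93
tcp_pos: [552.4, 317.7, 60.6]
tool_rot: [[-0.997, -0.078, 0.001], [-0.078, 0.997, 0.0], [-0.002, 0.0, -1.0]]
force: [2.4, -9.9, 4.6]
finger_gap: -0.001
grip_force: 5.5
```

Emit:
{"op": "apply_moves", "data": {"translation": [[0, 0.1, 0], [0, 0.15, 0], [0, 0.2, 0]], "turn": [[0, 0, 0], [0, 0, 0], [0, 0, 0]]}}

```text
time: 13.18
tcp_pos: [552.3, 317.7, 60.6]
tool_rot: [[-0.997, -0.078, 0.001], [-0.078, 0.997, -0.002], [-0.0, -0.002, -1.0]]
force: [1.4, -17.7, 6.3]
finger_gap: 0.005
grip_force: 9.0
```

The force rises to 18 N with no motion, so the row is closed. Back off, then go up.

Emit:
{"op": "apply_moves", "data": {"translation": [[0, -0.5, 0], [0.1, -1.5, 0], [0.2, -3, 0], [0.4, -5, 0], [0.6, -8, 0], [0.6, -8, 3], [0.6, -8, 6.5], [0.6, -8, 10], [0.6, -8, 13.5], [0.6, -8, 17], [0.6, -8, 17], [0.6, -8, 17]], "turn": [[0, 0, 0], [0, 0, 0], [0, 0, 0], [0, 0, 0], [0, 0, 0], [0, 0, 0], [0, 0, 0], [0, 0, 0], [0, 0, 0], [0, 0, 0], [0, 0, 0], [0, 0, 0]]}}

```text
time: 14.18
tcp_pos: [559.7, 240.1, 233.0]
tool_rot: [[-0.997, -0.077, 0.007], [-0.077, 0.997, 0.004], [-0.007, 0.003, -1.0]]
force: [-0.4, -0.2, 0.2]
finger_gap: 0.007
grip_force: 0.0
```

```bash
python3 - <<'E'
from h import *
im=env.snapshot("side")[:,:,::-1].copy();sc=env.snapshot("scene")[:,:,::-1];w=env.snapshot("wrist")[:,:,::-1]
f=lambda a:cv2.resize(a,(395,296),interpolation=2)
cv2.imwrite("pics/p8.png",np.vstack([np.hstack([f(im[90:220,130:303]),f(sc[110:240,240:413])]),np.hstack([f(w),f(sc)])]))
E
```

```text
(no output)
```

View pics/p8.png

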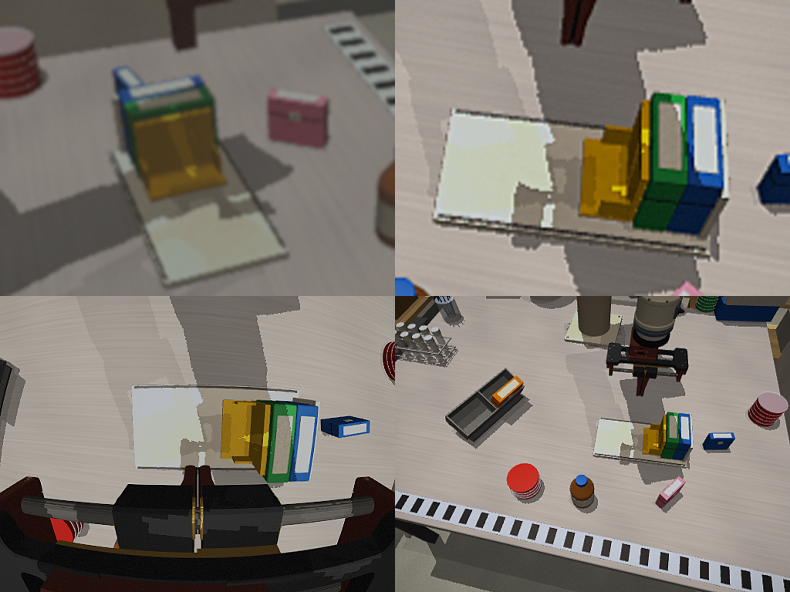

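The pictures show green snug between bookend and blue, label up and in line, with amber, bottle and dishes unmoved. The arm is clear, so I hand in.

```bash
python3 -c "
from workcell import env
print(env.job_done())"
```

```text
the job is handed in; nothing more can be done
None
```

The green box stands upright in the rack, label up and facing the same way as the blue box, snug between it and the pushed-in bookend; amber box, bottle and dishes look unmoved, and the job was handed in at about 14 s.

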